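# Tip the offcut into the drilling jig

## Robot

A 6-joint arm with a two-finger parallel gripper is mounted at the origin on a cart in front of the work surface, level with it; the furniture and walls round the work are solid. World frame = base frame: x ahead of the robot, y to its left, z up, the work surface at z = 0. Lengths are in m, angles in degrees, forces in N, time in s.
With the tool pointing down it reaches from about 0.375 to 0.9 m from the base axis. Payload 3.1 kg.
Tool frame: the origin (TCP) lies at the very end of the fingers, on their centre line; the grasp point (between the pads) lies 19 mm behind it; z points along the fingers, y is the line along which they close (so a half turn about z gives the same grasp; the last joint's range is limited). The gripper opens to 87 mm and grips with 3 to 60 N. Pads are 19 mm wide; open, the fingers measure 117 mm over their backs; the gripper's body (75 mm by 190 mm) begins 51 mm behind the grasp point.
Start: joints at [62.023, 30.224, 82.088, -0, 67.689, -10.227], TCP at [0.191, 0.595, 0.223] pointing down, gripper open.
Joint ranges: [-176.69, 176.69], [-43.24, 126.21], [12.49, 139.97], [-82, 262], [0, 151.66], [-163.58, 163.58]. Speed limits (degrees/s): [159.86, 159.86, 180, 180, 180, 180].

## Interface

Orientations are given as a 3x3 rotation matrix whose columns are the frame's x, y, z axes.
In Python, from rig import bot gives the robot as it stands.
- The arm moves only by the tool move_arm, never from a script. Its argument "increments" is a list of rows, each an object with "xyz": the shift along the tool's x, y, z in mm, a list of three; "roll": the turn about the tool's z in rad; "grip": the opening in per cent of the stroke, from 0 (shut) to 100 (fully open). A call has 1 to 5 rows; each row shifts and turns the commanded pose from where the row before left it, along the tool's axes as they then stand; what a row does not reach is not made up. A row lasts 1/12 s, in which the tool goes at most 41.7 mm and 7.16 degrees, less where a joint would pass 70% of its speed; a pose out of reach is approached as far as the arm can. A call is refused whole if a number of a shift passes 41.7 or a number of a turn 0.125, either way. A call with a gripper value outside its range is refused whole. The fingers move at their own pace and stop on an object; the grip force is fixed at half the most. Time passes only in rows, so rows that do not move let the fingers close. It gives the time, the measured TCP pose, the force, the opening and the grip force at its end, in the units of the state.
- bot.read_state(): the state, without advancing time (a new reading comes with each control period).
- bot.capture(name): name is "side" or "top" or "wrist"; returns (picture, depth): 400x640x3 uint8, red, green, blue; 400x640 float32, m along the optical axis (not along the pixel's ray), 0 where there is no reading.
- bot.camera_model(name): a dict with "intrinsics" (3x3 intrinsics, pixels), "rvec" (rotation vector, rad) and "tvec" (3), from world to camera coordinates, as OpenCV has them; the wrist camera has in their place "tool_from_camera" (4x4, takes a point from camera to tool coordinates, whose origin is the TCP and whose axes are the flange's). Camera axes: x right, y down, z forward; pixel columns grow to the right and rows downward; lengths in m; the calibration is good to about 2 mm. A picture is of the moment at which its call begins: read the wrist's pose just before it. camera_model takes no time and is no camera call.
- bot.hand_in(): hands the job in; it is judged then, once.
Trained networks look in the newest picture that a camera, given by its name, has taken for a name from the list of things; names that differ only in an ending like _2 or _b are one class to them, and where a whole thing is asked for, a point or a joint stands for the part that bears it (a point fixed in the world has none). Each returns a list of dicts, best first, with "conf" (0 to 1); they miss things now and then, are a little off and sometimes report something else, mostly with a low value. They report only what shows in the picture. A call takes as long as a camera call. They do not tell look-alikes from the thing itself.
- bot.spot_in(label, camera): "at" ([x, y, z] in m, in the coordinates of the camera as it stood for that picture, good to about 4 mm: the middle of the surface that is visible of it).
- bot.trace(label, camera): "mask" (400x640 bool, what is visible of it).
The state is a dict: "time_s": time; "joint_positions": joint angles; "qvel": joint speeds; "tau": joint torques, N m; "position": TCP position; "tcp_rot": TCP orientation; "force": force on the tool from outside, world axes, zero at the start; "moment": the same for the moment, N m; "opening": opening from 0.0 (shut) to 1.0 (fully open); "grasp_force": force on a finger pad.
Only numpy, scipy, OpenCV 4.12 (cv2) and the standard library are available. Lean on these libraries where they do the work, as an engineer would, in place of code of your own. Each camera call takes 0.05 s, during which the arm holds its last target. There are 200 camera calls.

## Task

Load the long narrow wooden offcut into the drilling jig: with the offcut tilted, hook one end under the lip of the bridge and feel it up against the hidden stop, then swing its other end down past the spring catch until it lies flat on the rests and the catch has sprung out over it. Go gently, never force it, and leave the other things on the bench where they are.

Things in the scene. Friction and masses are not known exactly. Their poses are not given: they have to be found in the camera images.
- offcut_2: Long narrow planed wood offcut, a plain bar 34 x 130 x 18 mm (the longest and narrowest of the offcuts on the bench; the same grain and colour as the others), about 0.05 kg. Origin: centre of its underside; its y axis runs along the 130 mm length, z is up through the 18 mm thickness. Both ends are alike; either may go under the lip. Lies flat on the bench at the start.
- end_a (a point): Middle of the lower edge of the offcut's +y end (65 mm from its origin, at underside height).
- end_b (a point): Middle of the lower edge of the offcut's -y end.
- jig: Drilling jig fixed to the bench, plywood base 236 x 90 x 10 mm. Origin on the bench under its middle; x runs along the jig from the catch end (near the robot) to the bridge end, z up. The offcut lies along x on the centre line, underside at z = 26 mm. Forcing: more than 18 N between offcut and jig while hooking (tilted over 14 degrees), or 40 N at any time.
- lip_edge (a point): Middle of the lower near edge of the bridge's lip: x = 60, z = 57.5 mm in the jig's frame, so 31.5 mm above the rests. The lip (aluminium, 42 mm deep along x, 8 mm thick, a 3 mm brass bush on top) stands on two posts 41 mm apart: 3.5 mm play each side of the offcut.
- stop_zone (a point): Middle of the zone of the hidden stop under the lip, at rest height: x = 78, z = 26 mm in the jig's frame. The stop face is anywhere from x = 66 to 90 mm (6 to 30 mm past the lip's edge), set anew each time and not measured: feel for it. It is rigid and reaches 6 mm above the rests. Stop and catch sit on one clamped carriage and shift together.
- bed (a point): Point on the jig's centre line at the height of the rests: x = 0, y = 0, z = 26 mm in the jig's frame. Rests are two pairs of pads at x = -36 to -18 and x = 35 to 97 mm, within 19 mm of the centre line. Beside the offcut between bridge and catch nothing else rises above the 10 mm base, so fingers can straddle it there.
- catch_zone (a point): Middle of where the offcut's near end lies when home, at rest height: x = -52 mm in the jig's frame (truly -64 to -40, it shifts with the stop). Only with the offcut within about 2 mm of the stop does its near end come down on the catch's ramp; farther out it lands in the notch on the catch's top, behind the ridge, and must not be pressed there.
- catch (a joint): Spring catch at the jig's near end, 24 mm wide; value in m, 0 = fully out, 0.010 = pushed back; 3 N to start, 1 N more per mm. Ridge 28 mm above the rests, then a steep ramp 2.5 mm long, 6 mm high, facing the offcut; the near end coming down pushes it back 2 to 4 mm, then it springs 3 mm over the offcut. Catch face to stop 131 mm. Tilt the offcut 16 to 20 degrees to pass above.
- offcut_3: Bystander: shorter, wider wood offcut 50 x 75 x 19 mm. Origin: centre of its underside. Leave it.
- offcut_1: Bystander: stubby wood offcut 40 x 62 x 40 mm. Origin: centre of its underside. Leave it.
Mind the look-alikes: they are no part of the job. Of the things shaped like the offcut_2, the wood one is meant.

How it is judged:
By the outcome, as a careful person would: the job done as asked, in the order asked, and still so for the second after the job is handed in, with the robot touching nothing.
It also fails if it takes over 51 s, if anything falls off the work surface, if the arm or the gripper's body presses on something with over 40 N, if the wrist force passes 120 N, or if a joint passes its speed limit or range.

## Working session

There is one attempt and no reset: what is moved stays moved. The work goes in short steps, Python scripts to look and compute and a tool call to move; the robot and the scene stay as the last step left them, time stands still between calls to the robot, and variables do not carry over. Pictures are saved under pics/ and viewed, at most 10 in all, crops included, and the job is handed in when it is done.

Besides the shell and the picture viewer there is one more tool, called as a command line: name --argument value ..., lists and objects as JSON in quotes. move_arm: Moves the arm, as the interface text tells. Its arguments: {"type":"object","properties":{"increments":{"type":"array"}},"required":["increments"]}

```bash
mkdir -p pics; cat > h.py <<'E'
from rig import bot
import numpy as np, cv2
def W(cam):
    m=bot.camera_model(cam); K=np.array(m["intrinsics"])
    if "rvec" in m:
        R=cv2.Rodrigues(np.array(m["rvec"],float))[0]; t=np.array(m["tvec"],float).ravel()
        return K,R.T,-R.T@t
    s=bot.read_state(); T=np.array(m["tool_from_camera"]); Rt=np.array(s["tcp_rot"])
    return K,Rt@T[:3,:3],Rt@T[:3,3]+np.array(s["position"])
def cloud(cam,d):
    K,R,c=W(cam); v,u=np.mgrid[:400,:640]
    p=np.stack([(u-K[0,2])/K[0,0]*d,(v-K[1,2])/K[1,1]*d,d],-1)
    return p@R.T+c
def save(n,im): cv2.imwrite("pics/"+n,cv2.cvtColor(im,cv2.COLOR_RGB2BGR))
E
python3 - <<'E'
from h import *
for cam in ["top","side"]:
    im,d=bot.capture(cam); save(cam+"0.png",im); np.savez(cam+"0.npz",im=im,d=d)
    K,R,c=W(cam); print(cam,c.round(3),R[:,2].round(2))
    for l in ["offcut_2","jig","catch"]:
        for r in bot.spot_in(l,cam): print(l,round(r["conf"],2),(R@np.array(r["at"])+c).round(3),(K@np.array(r["at"])/r["at"][2])[:2].round())
E
```

```text
top [ 0.387 -0.085  1.12 ] [ 0.17 -0.03 -0.98]
offcut_2 0.92 [ 0.594 -0.058  0.017] [295. 200.]
offcut_2 0.85 [ 0.616 -0.258  0.018] [379. 191.]
offcut_2 0.68 [ 0.712 -0.118  0.041] [320. 150.]
offcut_2 0.56 [ 0.465 -0.185  0.02 ] [349. 255.]
jig 0.7 [0.567 0.132 0.009] [215. 212.]
catch 0.65 [0.506 0.125 0.053] [213. 235.]
side [ 0.08  -0.887  0.538] [ 0.47  0.77 -0.44]
offcut_2 0.92 [ 0.608 -0.279  0.022] [390. 268.]
offcut_2 0.83 [ 0.586 -0.072  0.021] [320. 228.]
offcut_2 0.73 [ 0.456 -0.196  0.016] [297. 276.]
offcut_2 0.61 [ 0.707 -0.141  0.029] [384. 222.]
jig 0.89 [0.572 0.118 0.013] [273. 202.]
catch 0.46 [0.504 0.119 0.048] [247. 196.]
```

View pics/top0.png

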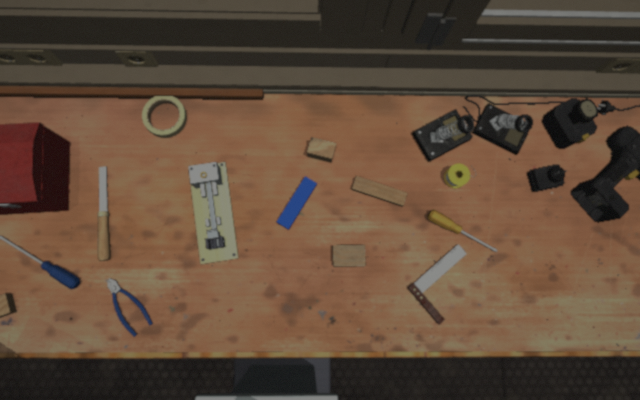

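View pics/side0.png

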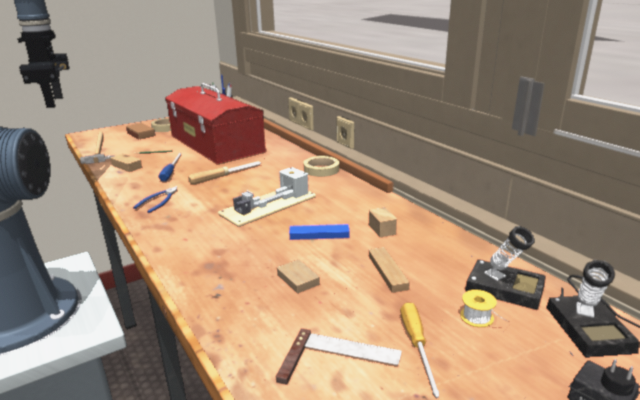

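Candidates for the long bar in the top view: the blue bar (297,203), the wooden bar (379,191), the stub (321,149) and the wide block (349,255). The wooden bar at (379,191) fits: it is wood, and the longest and narrowest. I'll confirm it in a crop and measure it along with the jig.

```bash
python3 - <<'E'
from h import *
def rect(P,n):
    c,s,a=cv2.minAreaRect((P[:,:2]*1000).astype(np.float32)); b=cv2.boxPoints((c,s,a))
    e=[b[1]-b[0],b[2]-b[1]]; L=max(e,key=np.linalg.norm); 
    print(n,np.round(c,1),np.round(s,1),"axis deg",round(np.degrees(np.arctan2(L[1],L[0]))%180,1),"z",np.percentile(P[:,2]*1000,[5,50,95]).round(1),len(P))
for cam in ["top","side"]:
    im,d=bot.capture(cam); C=cloud(cam,d); K,R,c=W(cam)
    for r in bot.trace("offcut_2",cam):
        m=r["mask"]&(d>0); 
        if m.sum()>20:
            P=C[m]; P=P[(P[:,2]>.008)]; 
            if len(P)>20: rect(P,"%s off %.2f"%(cam,r["conf"]))
    hs=bot.trace("jig",cam)
    if hs:
        m=hs[0]["mask"]&(d>0); P=C[m]; rect(P,cam+" jig"); np.savez("jig_%s.npz"%cam,P=P)
        b=P[(P[:,2]>.004)&(P[:,2]<.016)]; rect(b,"base")
        t=P[P[:,2]>.05]; rect(t[t[:,0]>.58],"bridge"); rect(t[t[:,0]<.56],"catch")
    if cam=="top":
        a=cv2.resize(im[150:270,180:260],None,fx=4.5,fy=4.5,interpolation=3); b=cv2.resize(im[150:270,290:410],None,fx=4.5,fy=4.5,interpolation=3)
        save("crop1.png",np.hstack([a[:, :250+0],b[:, :540]]) if 0 else cv2.resize(np.hstack([a,b]),(800,480)))
E
```

```text
top off 0.95 [ 717.3 -117.9] [60.5 39.8] axis deg 76.0 z [20.5 40.3 43.9] 470
top off 0.89 [ 619.8 -258.1] [129.1  34.5] axis deg 71.5 z [13.9 18.6 21.9] 770
top off 0.74 [ 464.7 -184.1] [49.2 75.2] axis deg 92.8 z [16.  19.5 22.9] 668
top off 0.58 [590.  -60.9] [ 34.3 130.2] axis deg 148.8 z [14.9 18.6 22.2] 792
top jig [567.7 138.9] [240.1  95.5] axis deg 9.7 z [ 6.7 12.5 67.2] 3913
base [566.7 138.1] [235.3  94.4] axis deg 9.2 z [ 7.2 10.9 14.4] 2383
bridge [648.5 151.3] [43.5 64.6] axis deg 100.0 z [60.7 66.3 69.8] 548
catch [510.8 128.9] [18.7 24.2] axis deg 103.0 z [50.4 52.7 56.6] 81
side off 0.96 [ 462.  -186.8] [80.  51.7] axis deg 89.7 z [10.1 18.2 20.1] 769
side off 0.75 [587.5 -64.7] [ 40.1 129.4] axis deg 149.1 z [ 9.2 17.  18.9] 635
side off 0.71 [ 715.6 -122.8] [65.8 42.5] axis deg 76.1 z [10.2 33.9 40.5] 585
side off 0.64 [ 617.2 -262.5] [133.8  35.1] axis deg 71.6 z [10.1 17.3 19.1] 833
side jig [605.1 174. ] [330.6 161.9] axis deg 10.1 z [ 4.7 15.8 64.4] 2387
base [562.9 132.6] [232.9  93.4] axis deg 9.3 z [ 5.6  9.4 14.7] 1113
bridge [647.1 146.7] [45.4 71.9] axis deg 98.9 z [51.9 64.  67. ] 277
catch [508.  124.5] [16.  23.1] axis deg 97.3 z [50.2 51.2 53.9] 31
```

View pics/crop1.png

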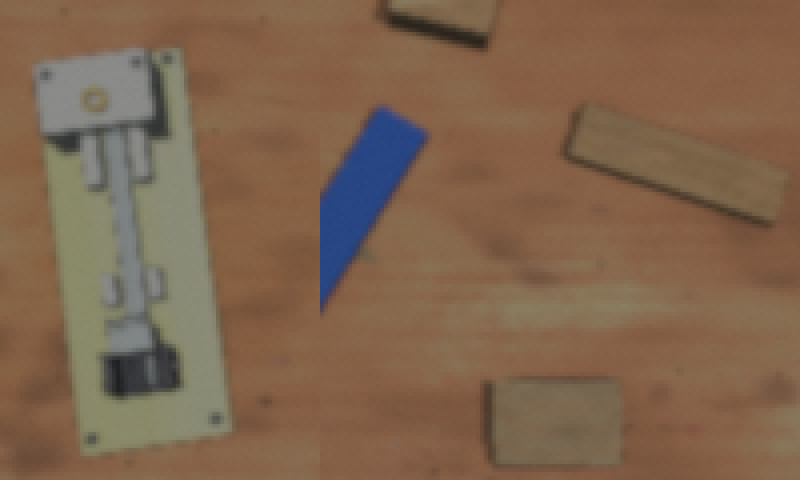

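The crop confirms it: the wood bar (right half, about (680,165)) measures 129x34 mm with its top at 18.6 mm. The blue look-alike and the two bystanders don't fit. The bridge is at the jig's far end and the catch is the dark block at (140,370). Next I'll get the start pose and plan the approach.

```bash
cat >> h.py <<'E'
def plan(xyz,ydeg):
    """rows needed: shift in current tool axes (mm), roll (rad) to bring tool y to ydeg mod 180"""
    s=bot.read_state(); R=np.array(s["tcp_rot"]); p=np.array(s["position"])*1000
    a=np.degrees(np.arctan2(R[1,1],R[0,1])); d=(ydeg-a+90)%180-90
    print("t",round(s["time_s"],2),"tcp",p.round(1),"ydeg",a.round(2),"zax",R[:,2].round(4),"F",np.round(s["force"],1),"op",round(s["opening"],3),"gf",round(s["grasp_force"],1),"q6",round(s["joint_positions"][5],1))
    print("shift tool",(R.T@(np.array(xyz)-p)).round(1),"world yaw",round(d,1),"roll rad",round(-np.radians(d),4))
    print("tool x",R[:,0].round(3),"y",R[:,1].round(3))
E
python3 -c "
from h import *
plan([619.5,-258.5,150],161.5)"
```

```text
t 0.7 tcp [190.5 595.2 222.6] ydeg 72.25 zax [ 1.e-04  1.e-04 -1.e+00] F [-1.7 -0.2  0.7] op 1.002 gf 0.0 q6 -10.2
shift tool [-668.8 -682.3   72.5] world yaw 89.3 roll rad -1.5577
tool x [-0.952  0.305 -0.   ] y [0.305 0.952 0.   ]
```

move_arm --increments '[{"xyz": [-31,-22,-5],"roll": 0,"grip": 100},{"xyz": [-31,-22,-5],"roll": 0,"grip": 100},{"xyz": [-31,-22,-5],"roll": 0,"grip": 100},{"xyz": [-31,-22,-5],"roll": 0,"grip": 100},{"xyz": [-31,-22,-5],"roll": 0,"grip": 100}]'

```text
time_s: 1.12
position: [0.3053, 0.4419, 0.2479]
tcp_rot: [[-0.953, 0.304, 0.0], [0.304, 0.953, 0.0], [-0.0, 0.0, -1.0]]
force: [1.2, -0.0, -0.7]
opening: 1.0
grasp_force: 0.0
```

move_arm --increments '[{"xyz": [-31,-22,-5],"roll": 0,"grip": 100},{"xyz": [-31,-22,-5],"roll": 0,"grip": 100},{"xyz": [-31,-22,-5],"roll": 0,"grip": 100},{"xyz": [-31,-22,-5],"roll": 0,"grip": 100},{"xyz": [-31,-22,-5],"roll": 0,"grip": 100}]'

```text
time_s: 1.53
position: [0.4195, 0.2896, 0.2731]
tcp_rot: [[-0.952, 0.305, 0.001], [0.305, 0.952, 0.0], [-0.0, 0.0, -1.0]]
force: [-1.2, 0.6, -0.4]
opening: 0.998
grasp_force: 0.0
```

move_arm --increments '[{"xyz": [-31,-22,-5],"roll": 0,"grip": 100},{"xyz": [-31,-22,-5],"roll": 0,"grip": 100},{"xyz": [-31,-22,-5],"roll": 0,"grip": 100},{"xyz": [-31,-22,-5],"roll": 0,"grip": 100},{"xyz": [0,0,0],"roll": 0,"grip": 100}]'

```text
time_s: 1.95
position: [0.5156, 0.1643, 0.2939]
tcp_rot: [[-0.951, 0.311, 0.007], [0.311, 0.951, -0.003], [-0.008, -0.0, -1.0]]
force: [-0.0, 0.6, 0.1]
opening: 0.999
grasp_force: 0.0
```

```bash
python3 - <<'E'
from h import *
plan([619.5,-258.5,150],-18.5)
im,d=bot.capture("wrist"); save("w1.png",im); np.savez("w1.npz",im=im,d=d)
C=cloud("wrist",d)*1000; np.save("w1C.npy",C)
K,R,c=W("wrist"); print(c.round(3),R.round(2))
h=bot.trace("jig","wrist"); print([x["conf"] for x in h])
m=h[0]["mask"]&(d>0); P=C[m]
def rect(P,n):
    if len(P)<10: return print(n,len(P))
    c,s,a=cv2.minAreaRect(P[:,:2].astype(np.float32)); print(n,np.round(c,1),np.round(s,1),round(a,1),"z",np.percentile(P[:,2],[5,50,95]).round(1),len(P))
rect(P[(P[:,2]>4)&(P[:,2]<16)],"base"); t=P[P[:,2]>46]; rect(t[t[:,0]>590],"bridge"); rect(t[t[:,0]<560],"catch"); r=P[(P[:,2]>22)&(P[:,2]<34)]; rect(r,"rests")
E
```

```text
t 1.95 tcp [515.6 164.3 293.9] ydeg 71.9 zax [ 0.0071 -0.0026 -1.    ] F [-0.   0.6  0.1] op 0.999 gf 0.0 q6 -65.9
shift tool [-229.  -369.6  145.8] world yaw 89.6 roll rad -1.5638
tool x [-0.951  0.311 -0.008] y [ 0.311  0.951 -0.   ]
[0.437 0.191 0.455] [[ 0.31  0.91  0.28]
 [ 0.95 -0.3  -0.09]
 [ 0.    0.29 -0.96]]
[0.85, 0.45]
base [561.3 137.7] [234.7  90.3] 9.4 z [ 6.8  8.4 10.5] 5700
bridge [643.4 151.3] [42.9 64.4] 9.2 z [55.5 63.4 65.3] 1259
catch [500.3 149.3] [21.2 68.2] 15.0 z [47.9 49.7 53.2] 272
rests [568.9 139. ] [191.1  63.7] 9.6 z [22.6 24.4 32.1] 595
```

View pics/w1.png

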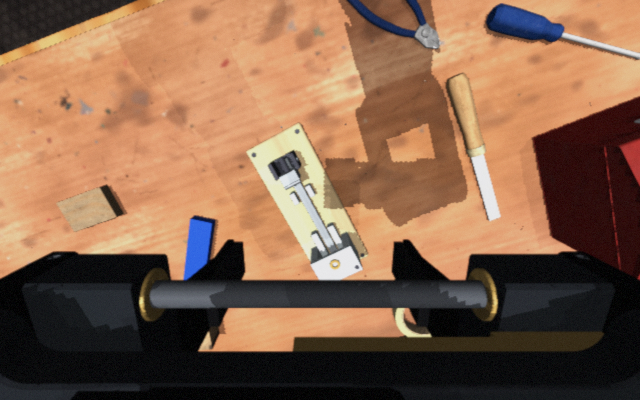

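The wrist view shows the jig with the bridge at (335,265) and the catch at (288,165). The arm was still settling, so I'll re-measure the jig at rest.

```bash
python3 - <<'E'
from h import *
def rect(P,n):
    if len(P)<10: return print(n,len(P))
    c,s,a=cv2.minAreaRect(P[:,:2].astype(np.float32)); print(n,np.round(c,1),np.round(s,1),round(a,1),"z",np.percentile(P[:,2],[5,50,95]).round(1),len(P))
for k in range(2):
    plan([619.5,-258.5,150],-18.5)
    im,d=bot.capture("wrist"); C=cloud("wrist",d)*1000
    m=bot.trace("jig","wrist")[0]["mask"]&(d>0); P=C[m]
    rect(P[(P[:,2]>4)&(P[:,2]<16)],"base"); t=P[P[:,2]>54]; rect(t[t[:,0]>590],"bridge")
m=bot.trace("catch","wrist"); 
if m: P=C[m[0]["mask"]&(d>0)]; rect(P[P[:,2]>44],"catch")
E
```

```text
t 2.05 tcp [510.8 168.4 292.6] ydeg 72.06 zax [ 2.e-04  4.e-04 -1.e+00] F [-1.3  1.2  0.1] op 0.998 gf 0.0 q6 -65.7
shift tool [-235.  -372.7  142.5] world yaw 89.4 roll rad -1.5611
tool x [-0.951  0.308 -0.   ] y [0.308 0.951 0.   ]
base [562.9 135.7] [233.   90.1] 9.6 z [ 7.4  8.9 11. ] 5486
bridge [645.1 149.8] [41.3 63.3] 9.4 z [59.2 64.3 66.4] 1023
t 2.15 tcp [509.  170.1 292.3] ydeg 72.26 zax [-1.4e-03  4.0e-04 -1.0e+00] F [ 0.5  0.1 -0.3] op 1.003 gf 0.0 q6 -65.7
shift tool [-236.1 -374.5  141.9] world yaw 89.2 roll rad -1.5576
tool x [-0.952  0.305  0.001] y [ 0.305  0.952 -0.   ]
base [564.7 134.9] [233.9  90.2] 9.3 z [ 7.7  9.3 11.2] 5536
bridge [646.4 148.7] [41.1 64.1] 9.5 z [59.3 64.8 66.9] 979
catch [509.7 126. ] [20.2 24.2] 9.5 z [47.9 50.2 53.5] 262
```

move_arm --increments '[{"xyz": [-21.4,-34,8],"roll": 0,"grip": 100},{"xyz": [-21.4,-34,8],"roll": 0,"grip": 100},{"xyz": [-21.4,-34,8],"roll": 0,"grip": 100},{"xyz": [-21.4,-34,8],"roll": 0,"grip": 100},{"xyz": [-21.4,-34,8],"roll": 0,"grip": 100}]'

```text
time_s: 2.72
position: [0.5599, -0.0251, 0.2523]
tcp_rot: [[-0.953, 0.302, 0.0], [0.302, 0.953, 0.0], [-0.0, 0.0, -1.0]]
force: [1.2, -0.1, 0.4]
opening: 1.0
grasp_force: 0.0
```

move_arm --increments '[{"xyz": [-21.4,-34,8],"roll": 0,"grip": 100},{"xyz": [-21.4,-34,8],"roll": 0,"grip": 100},{"xyz": [-21.4,-34,8],"roll": 0,"grip": 100},{"xyz": [-21.4,-34,8],"roll": 0,"grip": 100},{"xyz": [-21.4,-34,8],"roll": 0,"grip": 100}]'

```text
time_s: 3.13
position: [0.6105, -0.2198, 0.2121]
tcp_rot: [[-0.953, 0.303, -0.0], [0.303, 0.953, 0.0], [0.0, 0.0, -1.0]]
force: [0.0, 1.4, -0.9]
opening: 0.999
grasp_force: 0.0
```

move_arm --increments '[{"xyz": [-21.4,-34,8],"roll": 0,"grip": 100},{"xyz": [0,0,0],"roll": 0.1214,"grip": 100},{"xyz": [0,0,0],"roll": 0.1214,"grip": 100},{"xyz": [0,0,0],"roll": 0.1214,"grip": 100},{"xyz": [0,0,0],"roll": 0.1214,"grip": 100}]'

```text
time_s: 3.55
position: [0.6202, -0.2572, 0.204]
tcp_rot: [[-0.697, 0.717, -0.001], [0.717, 0.697, 0.001], [0.001, -0.0, -1.0]]
force: [-0.6, 0.4, 0.6]
opening: 1.001
grasp_force: 0.0
```

move_arm --increments '[{"xyz": [0,0,0],"roll": 0.1214,"grip": 100},{"xyz": [0,0,0],"roll": 0.1214,"grip": 100},{"xyz": [0,0,0],"roll": 0.1214,"grip": 100},{"xyz": [0,0,0],"roll": 0.1214,"grip": 100},{"xyz": [0,0,0],"roll": 0.1214,"grip": 100}]'

```text
time_s: 3.97
position: [0.6204, -0.2566, 0.2044]
tcp_rot: [[-0.164, 0.986, -0.0], [0.986, 0.164, 0.0], [0.0, -0.0, -1.0]]
force: [-0.4, -0.6, -0.6]
opening: 1.002
grasp_force: 0.0
```

move_arm --increments '[{"xyz": [0,0,0],"roll": 0.1214,"grip": 100},{"xyz": [0,0,0],"roll": 0.1214,"grip": 100},{"xyz": [0,0,0],"roll": 0.1214,"grip": 100},{"xyz": [0,0,0],"roll": 0.1214,"grip": 100},{"xyz": [0,0,0],"roll": 0,"grip": 100}]'

```text
time_s: 4.38
position: [0.6204, -0.2567, 0.2044]
tcp_rot: [[0.312, 0.95, -0.0], [0.95, -0.312, 0.0], [0.0, -0.0, -1.0]]
force: [-0.0, 0.2, 0.1]
opening: 0.996
grasp_force: 0.0
```

```bash
python3 - <<'E'
from h import *
bot.capture("top")
plan([619.5,-258.5,9],-18.5)
im,d=bot.capture("wrist"); save("w2.png",im); C=cloud("wrist",d)*1000
def rect(P,n):
    c,s,a=cv2.minAreaRect(P[:,:2].astype(np.float32)); print(n,np.round(c,1),np.round(s,1),round(a,1),"z",np.percentile(P[:,2],[5,50,95]).round(1),len(P))
for h in bot.trace("offcut_2","wrist"):
    P=C[h["mask"]&(d>0)]; P=P[P[:,2]>12]
    if len(P)>30: rect(P,round(h["conf"],2))
E
```

```text
t 4.43 tcp [ 620.3 -256.9  204.4] ydeg -17.92 zax [-4.e-04  3.e-04 -1.e+00] F [ 0.1 -0.5  0.7] op 0.999 gf 0.0 q6 -14.1
shift tool [ -1.8  -0.2 195.4] world yaw -0.6 roll rad 0.0101
tool x [0.308 0.951 0.   ] y [ 0.951 -0.308 -0.001]
0.93 [ 716.5 -122.5] [60.5 39.6] 75.7 z [25.4 39.3 40.6] 2990
0.78 [ 618.7 -261.1] [129.9  34. ] 71.6 z [16.  17.3 18.5] 3096
0.77 [588.9 -63.5] [ 34.4 130.4] 59.1 z [16.  17.5 18.9] 4341
0.64 [ 463.9 -186.4] [51. 75.] 0.9 z [16.6 18.2 19.5] 2889
```

move_arm --increments '[{"xyz": [-3,-0.4,30],"roll": 0.01,"grip": 100},{"xyz": [0,0,40],"roll": 0,"grip": 100},{"xyz": [0,0,40],"roll": 0,"grip": 100},{"xyz": [0,0,40],"roll": 0,"grip": 100},{"xyz": [0,0,30],"roll": 0,"grip": 100}]'

```text
time_s: 4.95
position: [0.6175, -0.26, 0.0215]
tcp_rot: [[0.319, 0.948, -0.003], [0.948, -0.319, 0.002], [0.001, -0.003, -1.0]]
force: [0.5, 1.3, -0.3]
opening: 0.999
grasp_force: 0.0
```

move_arm --increments '[{"xyz": [0,0,12],"roll": 0,"grip": 100},{"xyz": [0,0,6],"roll": 0,"grip": 100},{"xyz": [0,0,3.5],"roll": 0,"grip": 100},{"xyz": [0,0,0],"roll": 0,"grip": 45},{"xyz": [0,0,0],"roll": 0,"grip": 20}]'

```text
time_s: 5.37
position: [0.6203, -0.262, 0.0052]
tcp_rot: [[0.321, 0.947, 0.003], [0.947, -0.321, -0.002], [-0.001, 0.004, -1.0]]
force: [-0.2, -0.0, 1.1]
opening: 0.918
grasp_force: 0.0
```

move_arm --increments '[{"xyz": [0,0,0],"roll": 0,"grip": 0},{"xyz": [0,0,0],"roll": 0,"grip": 0},{"xyz": [0,0,0],"roll": 0,"grip": 0},{"xyz": [0,0,0],"roll": 0,"grip": 0},{"xyz": [0,0,0],"roll": 0,"grip": 0}]'

```text
time_s: 5.78
position: [0.619, -0.2612, 0.0035]
tcp_rot: [[0.321, 0.947, 0.001], [0.947, -0.321, -0.0], [-0.0, 0.001, -1.0]]
force: [-0.2, 0.3, -0.4]
opening: 0.556
grasp_force: 0.0
```

```bash
python3 -c "
from h import *
plan([619,-259.6,2.5],-18.5)"
```

```text
t 5.78 tcp [ 619.  -261.2    3.5] ydeg -18.74 zax [ 5.e-04 -4.e-04 -1.e+00] F [-0.2  0.3 -0.4] op 0.556 gf 0.0 q6 -13.6
shift tool [ 1.5 -0.5  1. ] world yaw 0.2 roll rad -0.0043
tool x [ 0.321  0.947 -0.   ] y [ 0.947 -0.321  0.001]
```

move_arm --increments '[{"xyz": [0,0,0],"roll": 0,"grip": 0},{"xyz": [0,0,0],"roll": 0,"grip": 0},{"xyz": [0,0,0],"roll": 0,"grip": 0},{"xyz": [0,0,0],"roll": 0,"grip": 0},{"xyz": [0,0,0],"roll": 0,"grip": 0}]'

```text
time_s: 6.2
position: [0.6188, -0.2611, 0.003]
tcp_rot: [[0.321, 0.947, -0.0], [0.947, -0.321, 0.0], [0.0, -0.0, -1.0]]
force: [-0.7, 1.2, 0.4]
opening: 0.39
grasp_force: 30.0
```

move_arm --increments '[{"xyz": [0,0,-10],"roll": 0,"grip": 0},{"xyz": [0,0,-25],"roll": 0,"grip": 0},{"xyz": [0,0,-35],"roll": 0,"grip": 0},{"xyz": [0,0,-35],"roll": 0,"grip": 0},{"xyz": [0,0,-35],"roll": 0,"grip": 0}]'

```text
time_s: 6.62
position: [0.6184, -0.2608, 0.1446]
tcp_rot: [[0.321, 0.947, -0.001], [0.947, -0.321, 0.001], [0.0, -0.001, -1.0]]
force: [1.8, -0.1, -0.8]
opening: 0.391
grasp_force: 30.0
```

```bash
python3 - <<'E'
from h import *
e=np.radians(9.4); u=np.array([np.cos(e),np.sin(e)]); T=np.array([566,136.5])+u*(102-12+65); print(T)
plan([*T,140],-80.6)
E
```

```text
[718.91868505 161.81552415]
t 6.62 tcp [ 618.4 -260.8  144.6] ydeg -18.75 zax [-8.e-04  5.e-04 -1.e+00] F [ 1.8 -0.1 -0.8] op 0.391 gf 30.0 q6 -13.6
shift tool [432.5 -40.6   4.8] world yaw -61.8 roll rad 1.0795
tool x [0.321 0.947 0.   ] y [ 0.947 -0.321 -0.001]
```

move_arm --increments '[{"xyz": [0,0,0],"roll": 0.12,"grip": 0},{"xyz": [0,0,0],"roll": 0.12,"grip": 0},{"xyz": [0,0,0],"roll": 0.12,"grip": 0},{"xyz": [0,0,0],"roll": 0.12,"grip": 0},{"xyz": [0,0,0],"roll": 0.12,"grip": 0}]'

```text
time_s: 7.03
position: [0.6186, -0.261, 0.1438]
tcp_rot: [[0.803, 0.595, 0.0], [0.595, -0.803, -0.0], [0.0, 0.0, -1.0]]
force: [0.5, -0.4, -0.4]
opening: 0.384
grasp_force: 30.0
```

move_arm --increments '[{"xyz": [0,0,0],"roll": 0.12,"grip": 0},{"xyz": [0,0,0],"roll": 0.12,"grip": 0},{"xyz": [0,0,0],"roll": 0.12,"grip": 0},{"xyz": [0,0,0],"roll": 0.12,"grip": 0},{"xyz": [7.3,-18.4,0],"roll": 0,"grip": 0}]'

```text
time_s: 7.45
position: [0.6228, -0.2451, 0.1437]
tcp_rot: [[0.988, 0.156, 0.001], [0.156, -0.988, -0.003], [0.001, 0.003, -1.0]]
force: [0.9, -1.0, -0.3]
opening: 0.388
grasp_force: 30.0
```

move_arm --increments '[{"xyz": [15.3,-36.4,0],"roll": 0,"grip": 0},{"xyz": [15.3,-36.4,0],"roll": 0,"grip": 0},{"xyz": [15.3,-36.4,0],"roll": 0,"grip": 0},{"xyz": [15.3,-36.4,0],"roll": 0,"grip": 0},{"xyz": [15.3,-36.4,0],"roll": 0,"grip": 0}]'

```text
time_s: 7.87
position: [0.6688, -0.048, 0.1437]
tcp_rot: [[0.987, 0.162, 0.0], [0.162, -0.987, 0.0], [0.0, -0.0, -1.0]]
force: [0.7, 0.3, -0.2]
opening: 0.388
grasp_force: 30.0
```

move_arm --increments '[{"xyz": [15.3,-36.4,0],"roll": 0,"grip": 0},{"xyz": [15.3,-36.4,0],"roll": 0,"grip": 0},{"xyz": [15.3,-36.4,0],"roll": 0,"grip": 0},{"xyz": [15.3,-36.4,0],"roll": 0,"grip": 0},{"xyz": [15.3,-36.4,0],"roll": 0,"grip": 0}]'

```text
time_s: 8.28
position: [0.7146, 0.1443, 0.1437]
tcp_rot: [[0.987, 0.163, -0.0], [0.163, -0.987, -0.0], [-0.0, 0.0, -1.0]]
force: [1.8, -0.6, -0.8]
opening: 0.384
grasp_force: 30.0
```

move_arm --increments '[{"xyz": [7.3,-18.4,0],"roll": 0,"grip": 0},{"xyz": [0,0,0],"roll": 0,"grip": 0},{"xyz": [0,0,0],"roll": 0,"grip": 0}]'

```text
time_s: 8.53
position: [0.7184, 0.1633, 0.1432]
tcp_rot: [[0.986, 0.166, -0.0], [0.166, -0.986, -0.001], [-0.0, 0.001, -1.0]]
force: [0.5, -0.3, 0.0]
opening: 0.388
grasp_force: 30.0
```

```bash
python3 - <<'E'
from h import *
plan([718.9,161.8,90],-80.6)
im,d=bot.capture("wrist"); save("w3.png",im); C=cloud("wrist",d)*1000
im2,d2=bot.capture("side"); save("s3.png",cv2.resize(im2[100:260,200:420],None,fx=3.6,fy=3.6,interpolation=3))
C2=cloud("side",d2)*1000
e=np.radians(9.4); Rj=np.array([[np.cos(e),np.sin(e)],[-np.sin(e),np.cos(e)]])
for cam in ["wrist","side"]:
  X,D=(C,d) if cam=="wrist" else (C2,d2)
  for h in bot.trace("offcut_2",cam):
    P=X[h["mask"]&(D>0)]; P=P[P[:,2]>80]
    if len(P)>30:
        J=(P[:,:2]-[566,136.5])@Rj.T; print(cam,h["conf"],"jigframe x",np.percentile(J[:,0],[1,50,99]).round(1),"y",np.percentile(J[:,1],[1,50,99]).round(1),"z",np.percentile(P[:,2],[1,50,99]).round(1))
E
```

```text
t 8.53 tcp [718.4 163.3 143.2] ydeg -80.45 zax [-2.e-04 -6.e-04 -1.e+00] F [ 0.5 -0.3  0. ] op 0.388 gf 30.0 q6 84.6
shift tool [ 0.2  1.5 53.2] world yaw -0.1 roll rad 0.0026
tool x [ 0.986  0.166 -0.   ] y [ 0.166 -0.986  0.001]
wrist 0.79 jigframe x [191.2 192.3 192.9] y [-87.3 -85.8 -79.7] z [212.3 220.8 228.5]
wrist 0.58 jigframe x [112.9 181.7 219.6] y [-16.    0.4  16.5] z [153.3 157.4 158.8]
side 0.95 jigframe x [ 87.1 128.9 217.2] y [-20.  -13.9  17.3] z [140.3 154.3 159. ]
```

View pics/w3.png

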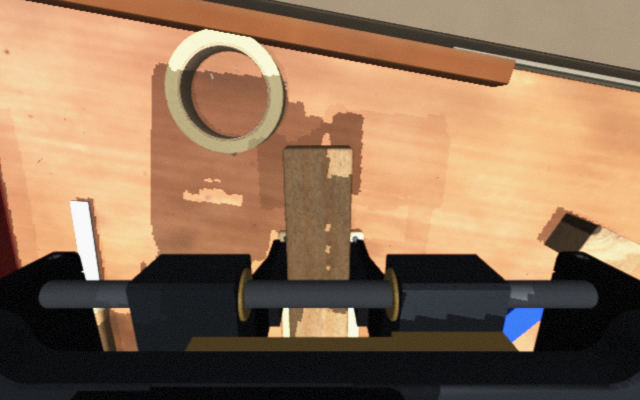

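The bar is gripped level and centred over the jig line (y about 0 in the jig frame), with its near end overlapping the bridge top. The tool can't tilt, so I'll tilt the bar in the pads by pressing that end gently on the rigid bridge top.

move_arm --increments '[{"xyz": [2,1.5,20],"roll": 0,"grip": 0},{"xyz": [0,0,30],"roll": 0,"grip": 0},{"xyz": [0,0,12],"roll": 0,"grip": 0},{"xyz": [0,0,4],"roll": 0,"grip": 0},{"xyz": [0,0,2],"roll": 0,"grip": 0}]'

```text
time_s: 9.15
position: [0.7204, 0.1595, 0.0739]
tcp_rot: [[0.987, 0.162, -0.003], [0.162, -0.987, -0.0], [-0.003, -0.0, -1.0]]
force: [0.6, -0.1, -1.5]
opening: 0.391
grasp_force: 30.0
```

move_arm --increments '[{"xyz": [0,0,1.5],"roll": 0,"grip": 0},{"xyz": [0,0,1.5],"roll": 0,"grip": 0},{"xyz": [0,0,1.5],"roll": 0,"grip": 0},{"xyz": [0,0,1.5],"roll": 0,"grip": 0}]'

```text
time_s: 9.48
position: [0.7219, 0.1606, 0.0702]
tcp_rot: [[0.987, 0.163, 0.002], [0.163, -0.987, 0.0], [0.002, 0.0, -1.0]]
force: [-0.5, -0.5, -0.9]
opening: 0.388
grasp_force: 30.0
```

move_arm --increments '[{"xyz": [0,0,1.5],"roll": 0,"grip": 0},{"xyz": [0,0,1.5],"roll": 0,"grip": 0}]'

```text
time_s: 9.65
position: [0.7218, 0.1606, 0.0672]
tcp_rot: [[0.987, 0.163, 0.002], [0.163, -0.987, 0.0], [0.002, 0.0, -1.0]]
force: [-0.4, 0.5, 3.9]
opening: 0.391
grasp_force: 30.0
```

move_arm --increments '[{"xyz": [0,0,1.5],"roll": 0,"grip": 0},{"xyz": [0,0,1.5],"roll": 0,"grip": 0}]'

```text
time_s: 9.82
position: [0.7223, 0.1606, 0.0643]
tcp_rot: [[0.987, 0.163, 0.003], [0.163, -0.987, 0.0], [0.003, 0.0, -1.0]]
force: [1.0, 0.1, 3.9]
opening: 0.389
grasp_force: 30.0
```

move_arm --increments '[{"xyz": [0,0,1.5],"roll": 0,"grip": 0},{"xyz": [0,0,1.5],"roll": 0,"grip": 0}]'

```text
time_s: 9.98
position: [0.7226, 0.1606, 0.0609]
tcp_rot: [[0.987, 0.163, 0.004], [0.163, -0.987, 0.0], [0.004, 0.0, -1.0]]
force: [1.9, 0.4, 4.9]
opening: 0.389
grasp_force: 30.0
```

```bash
cat >> h.py <<'E'
def tilt(cam="side",zmin=30,n=None):
    im,d=bot.capture(cam); C=cloud(cam,d)*1000; s=bot.read_state(); p=np.array(s["position"])*1000
    if n: save(n,cv2.resize(im[100:260,200:420],None,fx=3.6,fy=3.6,interpolation=3))
    e=np.radians(9.4); Rj=np.array([[np.cos(e),np.sin(e)],[-np.sin(e),np.cos(e)]])
    print("tcp",p.round(1),"jig",(Rj@(p[:2]-[566,136.5])).round(1),"F",(Rj@np.array(s["force"])[:2]).round(1),round(s["force"][2],1),"op",round(s["opening"],3))
    best=None
    for h in bot.trace("offcut_2",cam):
        P=C[h["mask"]&(d>0)]; P=P[(np.hypot(*(P[:,:2]-p[:2]).T)<90)&(P[:,2]>zmin)]
        if len(P)<40: continue
        J=np.c_[(P[:,:2]-[566,136.5])@Rj.T,P[:,2]]
        if cam=="side": F=J[J[:,1]<np.median(J[:,1])+3]   # the -y side face
        else: F=J
        xs=np.arange(F[:,0].min()+6,F[:,0].max()-6,4); lo=[];hi=[];xx=[]
        for x in xs:
            z=F[abs(F[:,0]-x)<3,2]
            if len(z)>5: lo.append(np.percentile(z,4));hi.append(np.percentile(z,96));xx.append(x)
        print(cam,round(h["conf"],2),"x",np.percentile(J[:,0],[1,99]).round(1),"y",np.percentile(J[:,1],[1,50,99]).round(1),"z",np.percentile(J[:,2],[1,99]).round(1),"tilt lo/hi",[round(float(np.degrees(np.arctan(-np.polyfit(xx,q,1)[0]))),1) for q in (lo,hi)])
E
python3 -c "
from h import *
tilt(n='s4.png')"
```

```text
tcp [722.5 160.6  60.4] jig [158.3  -1.8] F [3.8 0.5] 4.7 op 0.386
side 0.59 x [ 91.5 219. ] y [-22.3 -16.1  15.7] z [55.2 84.7] tilt lo/hi [6.5, 7.1]
```

View pics/s4.png

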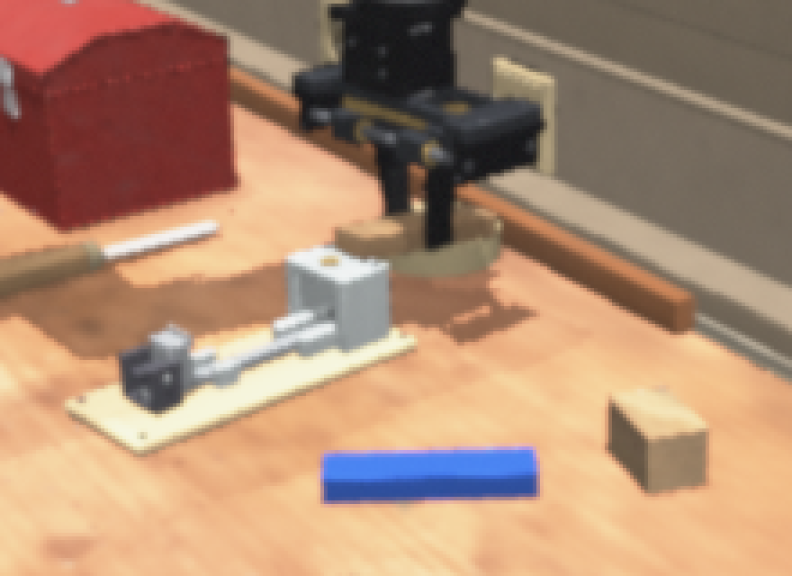

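The bar is pivoting smoothly at about 5 N, now near 8° of tilt. The tape roll lies behind the fingers at about (470,240), so I'll check its clearance before going on.

```bash
python3 - <<'E'
from h import *
z=np.load("top0.npz"); C=cloud("top",z["d"])*1000
e=np.radians(9.4); Rj=np.array([[np.cos(e),np.sin(e)],[-np.sin(e),np.cos(e)]])
J=(C[...,:2]-[566,136.5])@Rj.T; m=(J[...,0]>140)&(J[...,0]<320)&(abs(J[...,1])<130)&(C[...,2]>10)
P=np.c_[J[m],C[m][:,2]]; 
for a in range(140,320,20):
    q=P[(P[:,0]>=a)&(P[:,0]<a+20)]
    if len(q): print(a,len(q),"y",np.percentile(q[:,1],[2,98]).round(),"z",np.percentile(q[:,2],[50,98]).round())
E
```

```text
200 217 y [ 51. 118.] z [25. 30.]
220 123 y [ 38. 128.] z [25. 30.]
240 90 y [ 35. 129.] z [25. 30.]
260 311 y [-129.  128.] z [26. 33.]
280 984 y [-128.  116.] z [ 29. 310.]
300 2559 y [-126.  114.] z [273. 322.]
```

move_arm --increments '[{"xyz": [0,0,1.5],"roll": 0,"grip": 0},{"xyz": [0,0,1.5],"roll": 0,"grip": 0},{"xyz": [0,0,1.5],"roll": 0,"grip": 0},{"xyz": [0,0,1.5],"roll": 0,"grip": 0}]'

```text
time_s: 10.42
position: [0.7218, 0.1605, 0.0541]
tcp_rot: [[0.987, 0.163, 0.002], [0.163, -0.987, 0.0], [0.002, 0.0, -1.0]]
force: [4.1, -0.3, 4.1]
opening: 0.395
grasp_force: 30.0
```

move_arm --increments '[{"xyz": [0,0,1.5],"roll": 0,"grip": 0},{"xyz": [0,0,1.5],"roll": 0,"grip": 0},{"xyz": [0,0,1.2],"roll": 0,"grip": 0},{"xyz": [0,0,0],"roll": 0,"grip": 0}]'

```text
time_s: 10.75
position: [0.721, 0.1604, 0.0494]
tcp_rot: [[0.987, 0.163, -0.0], [0.163, -0.987, -0.0], [-0.0, 0.0, -1.0]]
force: [4.4, -0.0, 3.3]
opening: 0.391
grasp_force: 30.0
```

```bash
python3 -c "
from h import *
tilt(n='s5.png')"
```

```text
tcp [720.9 160.4  49.5] jig [156.7  -1.7] F [3.6 0.3] 3.0 op 0.39
side 0.87 x [ 91.9 216.7] y [-22.7 -16.8  12.6] z [32.2 85.1] tilt lo/hi [19.0, 19.2]
```

move_arm --increments '[{"xyz": [0,0,-15],"roll": 0,"grip": 0},{"xyz": [0,0,-35],"roll": 0,"grip": 0},{"xyz": [0,0,-30],"roll": 0,"grip": 0},{"xyz": [-15,-1.7,0],"roll": 0,"grip": 0},{"xyz": [-35,0,0],"roll": 0,"grip": 0}]'

```text
time_s: 11.27
position: [0.6748, 0.1544, 0.1325]
tcp_rot: [[0.987, 0.163, 0.007], [0.163, -0.987, 0.001], [0.007, 0.0, -1.0]]
force: [0.8, -0.1, -1.0]
opening: 0.383
grasp_force: 30.0
```

move_arm --increments '[{"xyz": [-35,0,0],"roll": 0,"grip": 0},{"xyz": [-35,0,0],"roll": 0,"grip": 0},{"xyz": [-30,0,0],"roll": 0,"grip": 0},{"xyz": [-17,0,0],"roll": 0,"grip": 0},{"xyz": [0,0,0],"roll": 0,"grip": 0}]'

```text
time_s: 11.68
position: [0.5474, 0.1347, 0.1289]
tcp_rot: [[0.986, 0.163, -0.014], [0.163, -0.987, -0.001], [-0.013, -0.002, -1.0]]
force: [-0.9, -0.0, -1.0]
opening: 0.388
grasp_force: 30.0
```

move_arm --increments '[{"xyz": [0,0,0],"roll": 0,"grip": 0},{"xyz": [0,0,0],"roll": 0,"grip": 0}]'

```text
time_s: 11.85
position: [0.5565, 0.135, 0.13]
tcp_rot: [[0.987, 0.163, -0.0], [0.163, -0.987, 0.0], [-0.0, -0.0, -1.0]]
force: [0.3, 0.5, -0.4]
opening: 0.394
grasp_force: 30.0
```

```bash
python3 - <<'E'
from h import *
tilt(zmin=80,n='s6.png'); tilt("wrist",80); tilt("top",90)
e=np.radians(9.4); Rj=np.array([[np.cos(e),np.sin(e)],[-np.sin(e),np.cos(e)]])
for cam in ["side","wrist","top"]:
    im,d=bot.capture(cam); C=cloud(cam,d)*1000
    if cam=="wrist": save("w6.png",im)
    if cam=="top": save("t6.png",im)
    for h in bot.trace("jig",cam)[:1]:
        P=C[h["mask"]&(d>0)]; J=np.c_[(P[:,:2]-[566,136.5])@Rj.T,P[:,2]]
        b=J[(J[:,2]>57)&(J[:,2]<72)&(J[:,0]>40)]
        if len(b)>20: print(cam,"bridge x",np.percentile(b[:,0],[2,98]).round(1),"y",np.percentile(b[:,1],[1,99]).round(1),len(b), "z",np.percentile(b[:,2],[50]).round(1))
E
```

```text
tcp [557.1 135.1 129.9] jig [-9.  0.] F [-0.2 -0.9] -0.1 op 0.392
side 0.68 x [-74.   50.4] y [-20.2 -15.2  18.5] z [113.2 165.3] tilt lo/hi [18.8, 18.9]
tcp [557.2 135.  129.8] jig [-9. -0.] F [ 0.  -1.1] -1.0 op 0.389
wrist 0.87 x [-40.5  54.6] y [-16.2   0.4  16.6] z [124.4 156.8] tilt lo/hi [18.9, 18.3]
tcp [556.8 135.  129.6] jig [-9.3  0. ] F [-0.5 -0.3] -0.8 op 0.387
top 0.81 x [-71.4 -30.5] y [-14.7   2.2  19.2] z [147.4 169.9] tilt lo/hi [12.5, 20.0]
side bridge x [ 60.5 102.1] y [-36.1  28.6] 232 z [64.5]
wrist bridge x [ 63.4 103.1] y [-32.3  30.4] 5719 z [65.]
top bridge x [ 71.  104.6] y [-30.9   5.3] 238 z [66.6]
```

move_arm --increments '[{"xyz": [-2,1.1,15],"roll": 0,"grip": 0},{"xyz": [0,0,28],"roll": 0,"grip": 0},{"xyz": [0,0,18],"roll": 0,"grip": 0},{"xyz": [0,0,8],"roll": 0,"grip": 0},{"xyz": [0,0,4],"roll": 0,"grip": 0}]'

```text
time_s: 12.87
position: [0.5534, 0.1335, 0.0555]
tcp_rot: [[0.987, 0.163, -0.003], [0.163, -0.987, -0.0], [-0.003, -0.0, -1.0]]
force: [0.3, -0.4, -0.8]
opening: 0.389
grasp_force: 30.0
```

move_arm --increments '[{"xyz": [0,0,1],"roll": 0,"grip": 0},{"xyz": [0,0,0.5],"roll": 0,"grip": 0},{"xyz": [0,0,0.5],"roll": 0,"grip": 0},{"xyz": [0,0,0],"roll": 0,"grip": 0}]'

```text
time_s: 13.2
position: [0.555, 0.1336, 0.0558]
tcp_rot: [[0.987, 0.163, 0.002], [0.163, -0.987, 0.0], [0.002, 0.0, -1.0]]
force: [-0.1, -0.2, -1.4]
opening: 0.39
grasp_force: 30.0
```

```bash
python3 - <<'E'
from h import *
tilt(zmin=22,n='s7.png')
E
```

```text
tcp [554.9 133.6  55.8] jig [-11.4  -1. ] F [-0.9  0.6] -0.3 op 0.39
side 0.71 x [-76.3  46.6] y [-21.8 -16.   13.6] z [41.8 91.1] tilt lo/hi [16.8, 18.6]
```

View pics/s7.png

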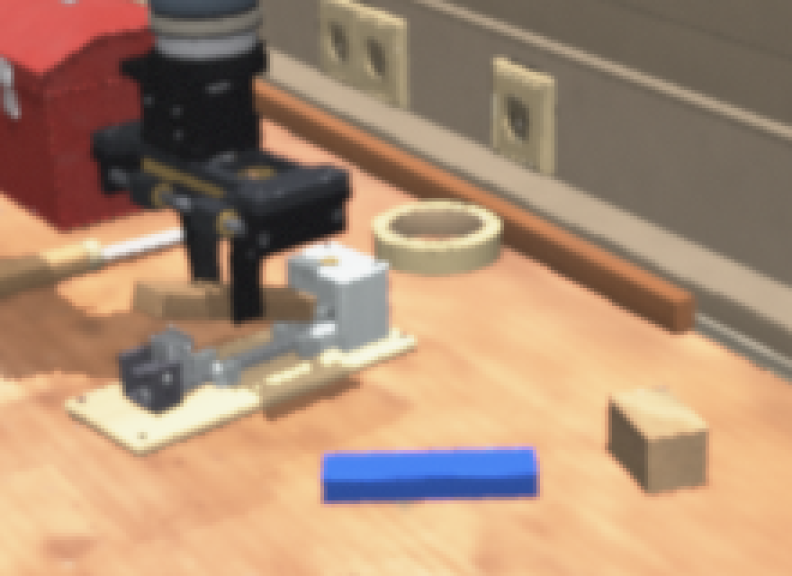

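The view shows the tilted bar above the rests, its far end in front of the bridge and its near end above the catch. I'll now lower it until it touches the rest.

move_arm --increments '[{"xyz": [0,0,1.5],"roll": 0,"grip": 0},{"xyz": [0,0,1],"roll": 0,"grip": 0},{"xyz": [0,0,0.5],"roll": 0,"grip": 0},{"xyz": [0,0,0],"roll": 0,"grip": 0}]'

```text
time_s: 13.63
position: [0.5541, 0.1335, 0.0517]
tcp_rot: [[0.987, 0.163, -0.0], [0.163, -0.987, -0.0], [-0.0, -0.0, -1.0]]
force: [-0.0, -0.1, -1.4]
opening: 0.389
grasp_force: 30.0
```

move_arm --increments '[{"xyz": [0,0,0.5],"roll": 0,"grip": 0},{"xyz": [0,0,0.5],"roll": 0,"grip": 0},{"xyz": [0,0,0],"roll": 0,"grip": 0}]'

```text
time_s: 13.88
position: [0.5542, 0.1335, 0.0507]
tcp_rot: [[0.987, 0.163, -0.0], [0.163, -0.987, 0.0], [-0.0, -0.0, -1.0]]
force: [0.4, 0.7, -1.4]
opening: 0.39
grasp_force: 30.0
```

move_arm --increments '[{"xyz": [0,0,0.5],"roll": 0,"grip": 0},{"xyz": [0,0,0.5],"roll": 0,"grip": 0},{"xyz": [0,0,0],"roll": 0,"grip": 0}]'

```text
time_s: 14.13
position: [0.5542, 0.1336, 0.0498]
tcp_rot: [[0.987, 0.163, -0.0], [0.163, -0.987, -0.0], [-0.0, -0.0, -1.0]]
force: [-1.1, 0.3, -0.4]
opening: 0.385
grasp_force: 30.0
```

move_arm --increments '[{"xyz": [0,0,0.5],"roll": 0,"grip": 0},{"xyz": [0,0,0],"roll": 0,"grip": 0}]'

```text
time_s: 14.3
position: [0.5542, 0.1336, 0.0493]
tcp_rot: [[0.987, 0.163, -0.0], [0.163, -0.987, -0.0], [-0.0, -0.0, -1.0]]
force: [-0.6, -0.3, 0.6]
opening: 0.388
grasp_force: 30.0
```

move_arm --increments '[{"xyz": [0,0,0.5],"roll": 0,"grip": 0},{"xyz": [0,0,0],"roll": 0,"grip": 0}]'

```text
time_s: 14.47
position: [0.5542, 0.1335, 0.0488]
tcp_rot: [[0.987, 0.163, -0.0], [0.163, -0.987, -0.0], [-0.0, 0.0, -1.0]]
force: [-0.0, 0.2, -1.1]
opening: 0.391
grasp_force: 30.0
```

move_arm --increments '[{"xyz": [0,0,0.5],"roll": 0,"grip": 0},{"xyz": [0,0,0],"roll": 0,"grip": 0}]'

```text
time_s: 14.63
position: [0.5542, 0.1336, 0.0483]
tcp_rot: [[0.987, 0.163, -0.0], [0.163, -0.987, -0.0], [-0.0, -0.0, -1.0]]
force: [-0.8, 0.0, -0.6]
opening: 0.39
grasp_force: 30.0
```

move_arm --increments '[{"xyz": [0,0,0.6],"roll": 0,"grip": 0},{"xyz": [0,0,0],"roll": 0,"grip": 0}]'

```text
time_s: 14.8
position: [0.5543, 0.1336, 0.0477]
tcp_rot: [[0.987, 0.163, 0.0], [0.163, -0.987, -0.0], [0.0, 0.0, -1.0]]
force: [-0.3, 0.1, -0.2]
opening: 0.39
grasp_force: 30.0
```

move_arm --increments '[{"xyz": [0,0,0.6],"roll": 0,"grip": 0},{"xyz": [0,0,0],"roll": 0,"grip": 0}]'

```text
time_s: 14.97
position: [0.5543, 0.1336, 0.0474]
tcp_rot: [[0.987, 0.163, 0.0], [0.163, -0.987, -0.0], [0.0, 0.0, -1.0]]
force: [-1.5, -0.8, 2.7]
opening: 0.389
grasp_force: 30.0
```

move_arm --increments '[{"xyz": [0,0,0.6],"roll": 0,"grip": 0},{"xyz": [0,0,0],"roll": 0,"grip": 0}]'

```text
time_s: 15.13
position: [0.5541, 0.1335, 0.0469]
tcp_rot: [[0.987, 0.163, -0.0], [0.163, -0.987, -0.0], [-0.0, 0.0, -1.0]]
force: [-1.8, -0.9, 4.5]
opening: 0.382
grasp_force: 30.0
```

```bash
python3 - <<'E'
from h import *
tilt(zmin=18)
tilt("wrist",18)
E
```

```text
tcp [554.1 133.5  46.9] jig [-12.3  -1. ] F [-2.4  0.1] 5.0 op 0.385
side 0.66 x [-75.8  48. ] y [-21.2 -16.1   7.7] z [32.  81.9] tilt lo/hi [19.0, 17.9]
tcp [554.1 133.5  46.9] jig [-12.2  -1. ] F [-2.3 -0.4] 5.5 op 0.39
wrist 0.63 x [-43.9  51.4] y [-17.2  -0.6  15.6] z [42.3 73.5] tilt lo/hi [18.3, 17.9]
```

Contact was at tip z of about 47.7 mm. I'll lift 1.8 mm, then slide in under the lip.

move_arm --increments '[{"xyz": [0,0,-1.0],"roll": 0,"grip": 0},{"xyz": [0,0,-0.8],"roll": 0,"grip": 0},{"xyz": [3,0,0],"roll": 0,"grip": 0},{"xyz": [3,0,0],"roll": 0,"grip": 0},{"xyz": [0,0,0],"roll": 0,"grip": 0}]'

```text
time_s: 15.75
position: [0.5614, 0.1346, 0.0482]
tcp_rot: [[0.987, 0.163, 0.001], [0.163, -0.987, 0.0], [0.001, 0.0, -1.0]]
force: [0.8, 0.3, -0.6]
opening: 0.386
grasp_force: 30.0
```

move_arm --increments '[{"xyz": [2,0,0],"roll": 0,"grip": 0},{"xyz": [2,0,0],"roll": 0,"grip": 0},{"xyz": [0,0,0],"roll": 0,"grip": 0}]'

```text
time_s: 16.0
position: [0.5648, 0.1352, 0.0483]
tcp_rot: [[0.987, 0.163, 0.001], [0.163, -0.987, 0.0], [0.001, 0.0, -1.0]]
force: [-0.2, -0.7, 0.3]
opening: 0.392
grasp_force: 30.0
```

```bash
python3 - <<'E'
from h import *
tilt(zmin=18,n="s8.png")
E
```

```text
tcp [564.4 135.2  48.3] jig [-1.7 -1. ] F [-1.4 -0.3] -1.2 op 0.388
side 0.61 x [-66.5  54.6] y [-23.9 -16.3  14.5] z [33.3 84. ] tilt lo/hi [17.6, 19.2]
```

move_arm --increments '[{"xyz": [2,0,0],"roll": 0,"grip": 0},{"xyz": [2,0,0],"roll": 0,"grip": 0},{"xyz": [0,0,0],"roll": 0,"grip": 0}]'

```text
time_s: 16.35
position: [0.5688, 0.1359, 0.0485]
tcp_rot: [[0.987, 0.163, 0.001], [0.163, -0.987, 0.0], [0.001, 0.0, -1.0]]
force: [0.5, 0.3, -1.1]
opening: 0.389
grasp_force: 30.0
```

move_arm --increments '[{"xyz": [1,0,0],"roll": 0,"grip": 0},{"xyz": [1,0,0],"roll": 0,"grip": 0},{"xyz": [0,0,0],"roll": 0,"grip": 0}]'

```text
time_s: 16.6
position: [0.5703, 0.1362, 0.0484]
tcp_rot: [[0.987, 0.163, 0.0], [0.163, -0.987, 0.0], [0.0, 0.0, -1.0]]
force: [0.2, 0.6, -0.9]
opening: 0.391
grasp_force: 30.0
```

move_arm --increments '[{"xyz": [1,0,0],"roll": 0,"grip": 0},{"xyz": [1,0,0],"roll": 0,"grip": 0},{"xyz": [1,0,0],"roll": 0,"grip": 0},{"xyz": [0,0,0],"roll": 0,"grip": 0}]'

```text
time_s: 16.93
position: [0.5734, 0.1367, 0.0484]
tcp_rot: [[0.987, 0.163, 0.0], [0.163, -0.987, 0.0], [0.0, 0.0, -1.0]]
force: [0.7, 0.1, -0.9]
opening: 0.388
grasp_force: 30.0
```

move_arm --increments '[{"xyz": [1,0,0],"roll": 0,"grip": 0},{"xyz": [1,0,0],"roll": 0,"grip": 0},{"xyz": [1,0,0],"roll": 0,"grip": 0},{"xyz": [0,0,0],"roll": 0,"grip": 0}]'

```text
time_s: 17.27
position: [0.5763, 0.1372, 0.0484]
tcp_rot: [[0.987, 0.163, 0.0], [0.163, -0.987, 0.0], [0.0, 0.0, -1.0]]
force: [-0.2, -0.9, -1.3]
opening: 0.387
grasp_force: 30.0
```

move_arm --increments '[{"xyz": [1,0,0],"roll": 0,"grip": 0},{"xyz": [1,0,0],"roll": 0,"grip": 0},{"xyz": [1,0,0],"roll": 0,"grip": 0},{"xyz": [0,0,0],"roll": 0,"grip": 0}]'

```text
time_s: 17.6
position: [0.5793, 0.1377, 0.0484]
tcp_rot: [[0.987, 0.163, 0.001], [0.163, -0.987, 0.0], [0.001, 0.0, -1.0]]
force: [-0.3, -0.6, -1.0]
opening: 0.388
grasp_force: 30.0
```

move_arm --increments '[{"xyz": [1,0,0],"roll": 0,"grip": 0},{"xyz": [1,0,0],"roll": 0,"grip": 0},{"xyz": [1,0,0],"roll": 0,"grip": 0},{"xyz": [0,0,0],"roll": 0,"grip": 0}]'

```text
time_s: 17.93
position: [0.5822, 0.1381, 0.0484]
tcp_rot: [[0.987, 0.163, 0.0], [0.163, -0.987, 0.0], [0.0, 0.0, -1.0]]
force: [-0.7, -0.2, -0.3]
opening: 0.389
grasp_force: 30.0
```

move_arm --increments '[{"xyz": [1,0,0],"roll": 0,"grip": 0},{"xyz": [1,0,0],"roll": 0,"grip": 0},{"xyz": [1,0,0],"roll": 0,"grip": 0},{"xyz": [0,0,0],"roll": 0,"grip": 0}]'

```text
time_s: 18.27
position: [0.5852, 0.1386, 0.0484]
tcp_rot: [[0.987, 0.163, 0.001], [0.163, -0.987, 0.0], [0.001, 0.0, -1.0]]
force: [-0.3, 0.5, -0.0]
opening: 0.389
grasp_force: 30.0
```

move_arm --increments '[{"xyz": [1,0,0],"roll": 0,"grip": 0},{"xyz": [1,0,0],"roll": 0,"grip": 0},{"xyz": [1,0,0],"roll": 0,"grip": 0},{"xyz": [0,0,0],"roll": 0,"grip": 0}]'

```text
time_s: 18.6
position: [0.5859, 0.1389, 0.0482]
tcp_rot: [[0.987, 0.163, -0.004], [0.163, -0.987, -0.001], [-0.004, -0.0, -1.0]]
force: [-5.3, -1.1, 3.0]
opening: 0.389
grasp_force: 30.0
```

Contact with the hidden stop: -5.3 N along x at stop x of about 78 in the jig frame, which agrees with where the catch was seen. Next I'll swing the near end down along the arc about the far lower edge, keeping a light push on the stop.

move_arm --increments '[{"xyz": [-0.5,0,1.0],"roll": 0,"grip": 0},{"xyz": [-0.5,0,1.0],"roll": 0,"grip": 0},{"xyz": [0,0,0],"roll": 0,"grip": 0}]'

```text
time_s: 18.85
position: [0.5854, 0.1389, 0.0466]
tcp_rot: [[0.987, 0.163, -0.003], [0.163, -0.987, -0.0], [-0.003, -0.0, -1.0]]
force: [-4.4, -0.8, 5.5]
opening: 0.389
grasp_force: 30.0
```

move_arm --increments '[{"xyz": [-0.5,0,1.0],"roll": 0,"grip": 0},{"xyz": [-0.5,0,1.0],"roll": 0,"grip": 0},{"xyz": [0,0,0],"roll": 0,"grip": 0}]'

```text
time_s: 19.1
position: [0.5847, 0.1387, 0.0448]
tcp_rot: [[0.987, 0.163, -0.002], [0.163, -0.987, -0.0], [-0.002, -0.0, -1.0]]
force: [-4.4, -1.1, 5.6]
opening: 0.388
grasp_force: 30.0
```

```bash
python3 - <<'E'
from h import *
tilt(zmin=18,n="s9.png")
E
```

```text
tcp [584.8 138.7  44.8] jig [18.9 -0.9] F [-5.4 -0.4] 5.0 op 0.388
side 0.58 x [-46.3  73. ] y [-21.1 -15.4  13.5] z [35.4 77.9] tilt lo/hi [14.5, 15.9]
```

move_arm --increments '[{"xyz": [-0.45,0,1.1],"roll": 0,"grip": 0},{"xyz": [-0.45,0,1.1],"roll": 0,"grip": 0},{"xyz": [0,0,0],"roll": 0,"grip": 0}]'

```text
time_s: 19.45
position: [0.5841, 0.1386, 0.0426]
tcp_rot: [[0.987, 0.163, -0.001], [0.163, -0.987, -0.0], [-0.001, -0.0, -1.0]]
force: [-3.9, -1.5, 5.0]
opening: 0.39
grasp_force: 30.0
```

move_arm --increments '[{"xyz": [-0.4,0,1.1],"roll": 0,"grip": 0},{"xyz": [-0.4,0,1.1],"roll": 0,"grip": 0},{"xyz": [0,0,0],"roll": 0,"grip": 0}]'

```text
time_s: 19.7
position: [0.5835, 0.1385, 0.0404]
tcp_rot: [[0.987, 0.163, -0.001], [0.163, -0.987, 0.0], [-0.001, -0.0, -1.0]]
force: [-4.5, -0.6, 4.6]
opening: 0.387
grasp_force: 30.0
```

```bash
python3 - <<'E'
from h import *
tilt(zmin=18,n="s10.png")
E
```

```text
tcp [583.5 138.5  40.4] jig [17.6 -0.9] F [-5.4 -0. ] 4.4 op 0.389
side 0.89 x [-49.1  72.2] y [-21.  -14.6  16. ] z [33.5 69.5] tilt lo/hi [10.8, 11.8]
```

View pics/s10.png

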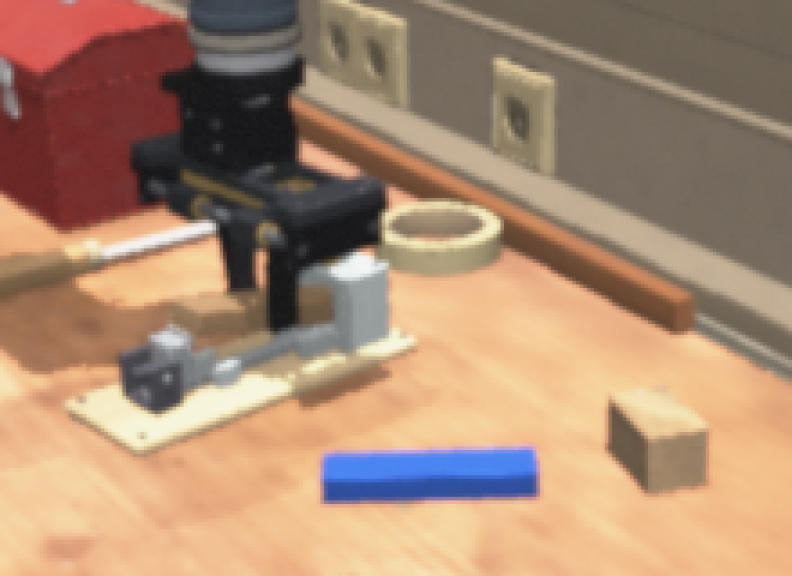

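The bar is at about 11.5° and still against the stop (-5 N), with its near end just inside the catch at (175,340). I'll continue down slowly.

move_arm --increments '[{"xyz": [-0.35,0,1.1],"roll": 0,"grip": 0},{"xyz": [-0.35,0,1.1],"roll": 0,"grip": 0},{"xyz": [0,0,0],"roll": 0,"grip": 0}]'

```text
time_s: 20.05
position: [0.5834, 0.1385, 0.0392]
tcp_rot: [[0.987, 0.163, 0.001], [0.163, -0.987, 0.0], [0.001, 0.0, -1.0]]
force: [-5.4, -0.6, 10.0]
opening: 0.388
grasp_force: 30.0
```

move_arm --increments '[{"xyz": [-0.3,0,1.0],"roll": 0,"grip": 0},{"xyz": [-0.3,0,1.0],"roll": 0,"grip": 0},{"xyz": [0,0,0],"roll": 0,"grip": 0}]'

```text
time_s: 20.3
position: [0.5833, 0.1385, 0.038]
tcp_rot: [[0.987, 0.163, 0.002], [0.163, -0.987, 0.0], [0.002, 0.0, -1.0]]
force: [-5.7, -0.6, 14.2]
opening: 0.391
grasp_force: 30.0
```

```bash
python3 - <<'E'
from h import *
tilt(zmin=18,n="s11.png")
im,d=bot.capture("side"); a=im[165:235,230:330]; save("s11c.png",cv2.resize(a,(800,560),interpolation=3))
E
```

```text
tcp [583.3 138.4  38. ] jig [17.4 -0.9] F [-6.3  0.3] 14.5 op 0.388
side 0.62 x [-49.   67.2] y [-21.2 -14.8  16.2] z [32.7 66.9] tilt lo/hi [9.2, 9.6]
```

View pics/s11c.png

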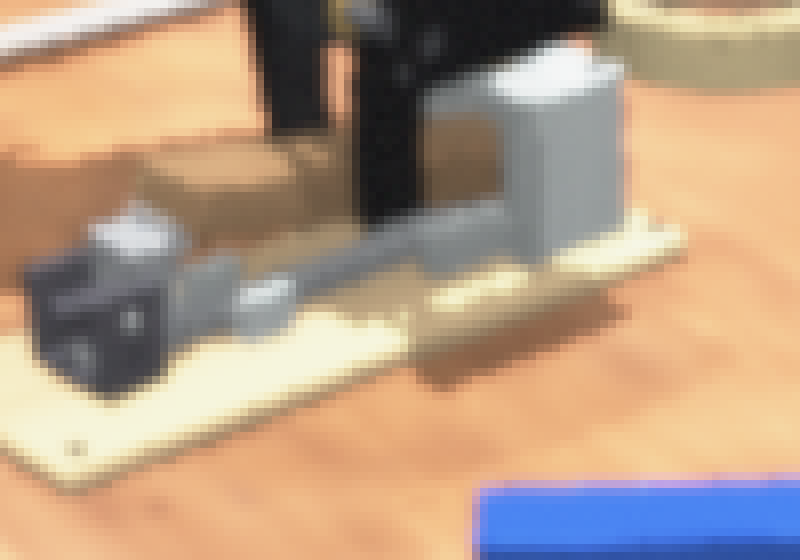

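The near end (about (190,215) in the crop) is inside the catch at roughly 9.4° and below the ridge height, so it is on the ramp. I'll carry on gently.

move_arm --increments '[{"xyz": [-0.25,0,1.0],"roll": 0,"grip": 0},{"xyz": [-0.25,0,1.0],"roll": 0,"grip": 0},{"xyz": [0,0,0],"roll": 0,"grip": 0}]'

```text
time_s: 20.7
position: [0.5829, 0.1384, 0.0355]
tcp_rot: [[0.987, 0.163, 0.002], [0.163, -0.987, 0.0], [0.002, 0.0, -1.0]]
force: [-5.3, -0.6, 8.7]
opening: 0.39
grasp_force: 30.0
```

move_arm --increments '[{"xyz": [-0.25,0,1.0],"roll": 0,"grip": 0},{"xyz": [0,0,0],"roll": 0,"grip": 0}]'

```text
time_s: 20.87
position: [0.5827, 0.1383, 0.0343]
tcp_rot: [[0.987, 0.163, 0.002], [0.163, -0.987, 0.0], [0.002, 0.0, -1.0]]
force: [-4.3, -1.2, 9.2]
opening: 0.392
grasp_force: 30.0
```

Past the ramp, the force fell to 9 N. Continuing.

move_arm --increments '[{"xyz": [-0.2,0,1.0],"roll": 0,"grip": 0},{"xyz": [-0.2,0,1.0],"roll": 0,"grip": 0},{"xyz": [0,0,0],"roll": 0,"grip": 0}]'

```text
time_s: 21.12
position: [0.5824, 0.1383, 0.0322]
tcp_rot: [[0.987, 0.163, 0.002], [0.163, -0.987, 0.0], [0.002, 0.0, -1.0]]
force: [-5.1, 0.3, 8.9]
opening: 0.387
grasp_force: 30.0
```

move_arm --increments '[{"xyz": [-0.15,0,1.0],"roll": 0,"grip": 0},{"xyz": [-0.15,0,1.0],"roll": 0,"grip": 0},{"xyz": [0,0,0],"roll": 0,"grip": 0}]'

```text
time_s: 21.37
position: [0.5823, 0.1382, 0.0303]
tcp_rot: [[0.987, 0.163, 0.002], [0.163, -0.987, 0.0], [0.002, 0.0, -1.0]]
force: [-3.9, 0.2, 9.4]
opening: 0.389
grasp_force: 30.0
```

move_arm --increments '[{"xyz": [-0.1,0,1.0],"roll": 0,"grip": 0},{"xyz": [-0.1,0,1.0],"roll": 0,"grip": 0},{"xyz": [0,0,0],"roll": 0,"grip": 0}]'

```text
time_s: 21.62
position: [0.5821, 0.1382, 0.0284]
tcp_rot: [[0.987, 0.163, 0.002], [0.163, -0.987, 0.0], [0.003, 0.0, -1.0]]
force: [-4.4, -0.8, 9.1]
opening: 0.385
grasp_force: 30.0
```

move_arm --increments '[{"xyz": [-0.1,0,0.7],"roll": 0,"grip": 0},{"xyz": [0,0,0],"roll": 0,"grip": 0}]'

```text
time_s: 21.78
position: [0.5821, 0.1382, 0.0278]
tcp_rot: [[0.987, 0.163, 0.003], [0.163, -0.987, 0.0], [0.003, 0.0, -1.0]]
force: [-4.5, -0.4, 11.2]
opening: 0.392
grasp_force: 30.0
```

```bash
python3 - <<'E'
from h import *
tilt(zmin=18)
E
```

```text
tcp [582.1 138.2  27.8] jig [16.1 -0.9] F [-5.1 -0.6] 10.8 op 0.391
side 0.89 x [-51.6  71.2] y [-22.4 -15.1  13.7] z [27.9 50.2] tilt lo/hi [1.4, 2.1]
```

move_arm --increments '[{"xyz": [0,0,0.8],"roll": 0,"grip": 0},{"xyz": [0,0,0],"roll": 0,"grip": 0}]'

```text
time_s: 22.05
position: [0.582, 0.1382, 0.027]
tcp_rot: [[0.987, 0.163, 0.003], [0.163, -0.987, 0.0], [0.003, 0.0, -1.0]]
force: [-4.2, -0.1, 9.1]
opening: 0.386
grasp_force: 30.0
```

move_arm --increments '[{"xyz": [0,0,0.8],"roll": 0,"grip": 0},{"xyz": [0,0,0],"roll": 0,"grip": 0}]'

```text
time_s: 22.22
position: [0.582, 0.1382, 0.0259]
tcp_rot: [[0.987, 0.163, 0.002], [0.163, -0.987, 0.0], [0.002, 0.0, -1.0]]
force: [-3.6, -0.6, 9.3]
opening: 0.39
grasp_force: 30.0
```

```bash
python3 - <<'E'
from h import *
tilt(zmin=18)
E
```

```text
tcp [581.9 138.2  25.9] jig [16.  -0.9] F [-4.2  0.2] 9.0 op 0.382
side 0.66 x [-50.8  71.6] y [-21.1 -14.8  17.4] z [25.2 46.1] tilt lo/hi [-1.2, 0.4]
```

move_arm --increments '[{"xyz": [0,0,0.7],"roll": 0,"grip": 0},{"xyz": [0,0,0],"roll": 0,"grip": 0}]'

```text
time_s: 22.48
position: [0.5819, 0.1382, 0.0259]
tcp_rot: [[0.987, 0.163, 0.002], [0.163, -0.987, 0.0], [0.002, 0.0, -1.0]]
force: [-5.9, -1.4, 12.4]
opening: 0.386
grasp_force: 30.0
```

move_arm --increments '[{"xyz": [0,0,0.5],"roll": 0,"grip": 0},{"xyz": [0,0,0],"roll": 0,"grip": 0}]'

```text
time_s: 22.65
position: [0.5819, 0.1382, 0.0259]
tcp_rot: [[0.987, 0.163, 0.002], [0.163, -0.987, 0.0], [0.002, 0.0, -1.0]]
force: [-5.7, -0.6, 16.2]
opening: 0.393
grasp_force: 30.0
```

```bash
python3 - <<'E'
from h import *
tilt(zmin=18); im,d=bot.capture("side"); a=im[165:235,230:330]; save("s12c.png",cv2.resize(a,(800,560),interpolation=3))
E
```

```text
tcp [582.  138.2  25.9] jig [16.  -0.9] F [-6.4  0.7] 16.1 op 0.388
side 0.56 x [-50.3  70.3] y [-21.9 -14.8  15. ] z [24.1 46.2] tilt lo/hi [-1.1, 0.4]
```

The tip stays at 25.9 mm while the force rises, so the bar is flat on the rests. I'll unload, release and back off.

move_arm --increments '[{"xyz": [-0.5,0,-0.8],"roll": 0,"grip": 0},{"xyz": [-0.5,0,-0.8],"roll": 0,"grip": 0},{"xyz": [0,0,0],"roll": 0,"grip": 60},{"xyz": [0,0,0],"roll": 0,"grip": 60},{"xyz": [0,0,0],"roll": 0,"grip": 60}]'

```text
time_s: 23.22
position: [0.5806, 0.1378, 0.0245]
tcp_rot: [[0.987, 0.163, 0.001], [0.163, -0.987, 0.0], [0.001, 0.0, -1.0]]
force: [-0.3, 0.7, 0.2]
opening: 0.535
grasp_force: 0.0
```

move_arm --increments '[{"xyz": [0,0,0],"roll": 0,"grip": 60},{"xyz": [0,0,0],"roll": 0,"grip": 60},{"xyz": [0,0,0],"roll": 0,"grip": 60},{"xyz": [0,0,0],"roll": 0,"grip": 60},{"xyz": [0,0,0],"roll": 0,"grip": 60}]'

```text
time_s: 23.63
position: [0.5801, 0.1378, 0.0247]
tcp_rot: [[0.987, 0.163, -0.0], [0.163, -0.987, -0.0], [-0.0, -0.0, -1.0]]
force: [0.2, -0.1, 0.5]
opening: 0.6
grasp_force: 0.0
```

move_arm --increments '[{"xyz": [0,0,-8],"roll": 0,"grip": 60},{"xyz": [0,0,-20],"roll": 0,"grip": 60},{"xyz": [0,0,-38],"roll": 0,"grip": 60},{"xyz": [0,0,-40],"roll": 0,"grip": 60},{"xyz": [0,0,-40],"roll": 0,"grip": 60}]'

```text
time_s: 24.05
position: [0.5795, 0.1378, 0.1725]
tcp_rot: [[0.987, 0.163, -0.001], [0.163, -0.987, -0.0], [-0.001, -0.0, -1.0]]
force: [0.8, -0.1, -0.1]
opening: 0.597
grasp_force: 0.0
```

move_arm --increments '[{"xyz": [-20,0,-35],"roll": 0,"grip": 60},{"xyz": [-30,0,-20],"roll": 0,"grip": 60},{"xyz": [-15,0,0],"roll": 0,"grip": 60},{"xyz": [0,0,0],"roll": 0,"grip": 60},{"xyz": [0,0,0],"roll": 0,"grip": 60}]'

```text
time_s: 24.47
position: [0.5158, 0.1273, 0.2268]
tcp_rot: [[0.987, 0.163, 0.002], [0.163, -0.987, 0.0], [0.002, 0.0, -1.0]]
force: [0.7, -0.0, -0.7]
opening: 0.599
grasp_force: 0.0
```

```bash
python3 - <<'E'
from h import *
e=np.radians(9.4); Rj=np.array([[np.cos(e),np.sin(e)],[-np.sin(e),np.cos(e)]])
bot.capture("top")
out=[]
for cam in ["side","wrist"]:
    im,d=bot.capture(cam); C=cloud(cam,d)*1000; J=np.concatenate([(C[...,:2]-[566,136.5])@Rj.T,C[...,2:]],-1)
    mm=(abs(J[...,0])<120)&(abs(J[...,1])<50)&(d>0)&(J[...,2]<80)&(J[...,2]>-5); v,u=np.where(mm)
    print(cam,u.min(),u.max(),v.min(),v.max())
    # height profile on centre line
    print([(x,np.percentile(J[...,2][mm&(abs(J[...,1]+1)<8)&(abs(J[...,0]-x)<2.5)],[50]).round(1).tolist()) for x in range(-75,105,5) if (mm&(abs(J[...,1]+1)<8)&(abs(J[...,0]-x)<2.5)).sum()>4])
    a=im[max(0,v.min()-5):v.max()+5,max(0,u.min()-5):u.max()+5]; out.append(cv2.resize(a,(395,int(a.shape[0]*395/a.shape[1])),interpolation=3))
h=min(600,max(o.shape[0] for o in out)); save("fin.png",np.hstack([cv2.copyMakeBorder(o[:h],0,h-o[:h].shape[0],0,5,0) for o in out]))
E
```

```text
side 217 316 167 228
[(-70, [44.9]), (-65, [45.2]), (-60, [50.1]), (-55, [51.1]), (-50, [33.3]), (-45, [16.8]), (-40, [13.9]), (-35, [18.5]), (-30, [44.1]), (-25, [44.5]), (-15, [44.3]), (-10, [43.7]), (-5, [16.5]), (0, [19.1]), (5, [18.7]), (10, [17.7]), (15, [42.7]), (20, [30.6]), (25, [19.1]), (30, [42.8]), (35, [15.3]), (40, [42.7]), (45, [43.2]), (60, [58.5]), (65, [61.0]), (70, [54.3]), (75, [65.8]), (80, [64.4]), (95, [64.9])]
wrist 273 360 33 230
[(-75, [36.4]), (-70, [36.2]), (-65, [49.8]), (-60, [50.0]), (-55, [50.0]), (-50, [51.8]), (-45, [43.8]), (-40, [43.0]), (-35, [43.1]), (-30, [43.1]), (-25, [42.9]), (-20, [43.0]), (-15, [42.9]), (-10, [43.3]), (-5, [43.1]), (0, [43.2]), (5, [43.0]), (10, [42.8]), (15, [42.9]), (20, [43.0]), (25, [42.9]), (30, [43.0]), (35, [43.0]), (40, [43.0]), (45, [43.0]), (50, [43.1]), (55, [43.0]), (60, [43.3]), (65, [64.2]), (70, [64.7]), (75, [66.1]), (80, [66.2]), (85, [64.9]), (90, [64.4]), (95, [64.5]), (100, [64.4])]
```

View pics/fin.png

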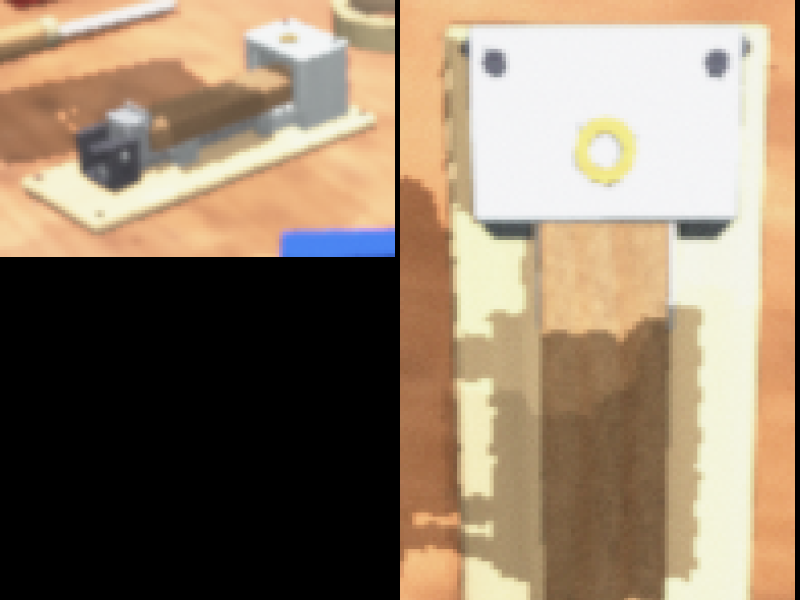

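The final view shows the bar flat: the wrist camera reads its top at 43 mm all along, where 44 is nominal and that camera reads about 1 mm low. One end is under the lip, and the catch nose is back out over the near end (edge between -50 and -45, bar end near -52). The robot is clear, so I'm handing in.

```bash
python3 -c "
from rig import bot
print(bot.hand_in())"
```

```text
the job is handed in; nothing more can be done
None
```

The wooden offcut is loaded in the drilling jig: hooked under the lip, felt up against the stop, lying flat on the rests with the catch sprung out over its near end. The job is handed in at about 24.6 s; the highest contact force I read was 16 N, and I saw no sign that anything else on the bench moved.

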